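# Bolt the cover, key the run knob onto its D-shaft and hold it down

### The job

Get the dust extractor's control unit running: first slide the brass bolt on its blue cover fully home into the keeper behind it. Only then pick up the loose black knob, turn it so that its pointer agrees with the flat (red mark) of the D-shaft, fit it onto the shaft until it sits on the collar, and press it fully down against the spring. Finish while still holding the knob pressed down; leave the tape measure and the try square where they lie.

Things in the scene. Friction and masses are not known exactly. Their poses are not given: they have to be found in the camera images.
- control_unit: Grey box screwed down, 140 (x) x 200 (y) x 50 mm high. Origin: centre of its underside, z up. Blue cover plate (fixed shut) on its left half (+y); sprung shaft at (0, -53 mm). The bolt runs along x at y = +52 mm, between staples and a keeper (x = 46 to 58 mm) that stand 18 mm above the top face and are 21 mm wide.
- bolt_grip (a point): On the axis of the bolt's upright brass stub, 13 mm below the stub's top and 94 mm above the table. Stub 14 mm in diameter, rising from the rod (axis 60 mm above the table) to 107 mm. Axes as the control unit's: the bolt goes home along +x (at yaw 0, away from the robot).
- cover_bolt (a joint): Travel of the bolt: 0 fully drawn back, 0.035 m fully home in the keeper (stop). Sliding friction about 2.5 N; stays where it is left.
- shaft_key (a point): Centre of the top face of the shaft's 36 mm collar, 60 mm above the table when not pressed. x points to the flat side of the D-shaft (red mark on the collar), z up. D-shaft: 14 mm diameter, flat 4 mm from the axis, standing 24 mm above this point, tip chamfered 2 mm. It turns only stiffly (0.2 N m, within 0.6 rad of the unit's x axis): turn the knob, not the shaft.
- spindle_push (a joint): How far shaft and collar are pushed straight down: 0 out, 0.006 m fully down (stop). Spring: about 5 N to start, 11 N fully down; comes up when let go.
- knob: Loose black knob, about 80 g, upright on the table. Origin: centre of its underside; z up, x towards the end with the white pointer line. Round skirt 50 mm in diameter, 6 mm high; above it a straight-sided grip 44 mm long (x), 26 mm wide (y), 6 to 42 mm above the underside: grip it across the 26 mm. Seated, its origin lies at shaft_key, x axes agreeing.
- tape_measure: Yellow tape measure, 60 x 80 x 66 mm, a bystander. Origin: centre of its underside.
- try_square: Try square with wooden stock, 237 x 122 x 23 mm, lying flat, a bystander. Origin: centre of its underside.
- knob_bore (a point): Where the knob's D bore begins: on its axis, 6 mm above its underside; axes as the knob's. Below it a 20 mm round mouth; above it the bore, 16 mm in diameter, flat 5 mm from the axis on the pointer (+x) side, ending 30 mm above the underside. Turned wrong, the knob stops on the shaft tip 16 to 18 mm above the collar.
- parts_cabinet: Grey parts cabinet with drawers, fixed, 220 (x) x 303 (y) x 155 mm high, an obstacle to the left of the control unit: travel above it or in front of it. Origin: centre of its underside.
There are look-alikes about, which are no part of the job. Leave any purple or turquoise look-alike of the knob alone.

How it is judged (in metres and radians):
On the way, in this order (a step that is already met when the one before it is completed fails the run):
1. the bolt is home in its keeper (value of joint cover_bolt above 0.031 m), for 0.2 s.
2. the knob is keyed onto the shaft, at most 6 mm above the collar (horizontal distance between knob and shaft_key below 0.004 m and z of knob in the frame of shaft_key below 0.006 m and angle between the x axis of knob and the x axis of shaft_key, either way round below 0.3 rad), for 0.1 s.
At the end, for the whole second after the job is handed in: The bolt is home (within 4 mm of its stop); the knob sits keyed on the D-shaft (underside within 2 mm of the collar, axes within 4 mm, pointer within 0.3 rad of the flat, upright within 0.15 rad), and the robot is touching it and keeps it pressed down by more than 4 of the 6 mm (value of joint cover_bolt above 0.031 m and horizontal distance between knob and shaft_key below 0.004 m and z of knob in the frame of shaft_key between -0.002 and 0.002 m and angle between the x axis of knob and the x axis of shaft_key, either way round below 0.3 rad and value of joint spindle_push above 0.004 m and angle between knob's own z axis and vertical below 0.15 rad and contact force between any of the fingers, the arm and knob above 2 N); the arm keeps its last pose, push and grip.
It fails at once if the shaft is pressed while the bolt is not home (value of joint spindle_push above 0.003 m and value of joint cover_bolt below 0.03 m).
It fails at once if the tape measure is pushed away (distance of tape_measure from where it was at the start of the episode above 0.03 m).
It fails at once if the try square is pushed away (distance of try_square from where it was at the start of the episode above 0.03 m).
It also fails if it takes over 59 s, if anything falls off the work surface, if the arm or the gripper's body presses on something with over 40 N, if the wrist force passes 120 N, or if a joint passes its speed limit or range.

### The arm

A 6-joint arm with a two-finger parallel gripper is mounted at the origin on a cart in front of the work surface, level with it; the furniture and walls round the work are solid. World frame = base frame: x ahead of the robot, y to its left, z up, the work surface at z = 0. Lengths are in mm, angles in rad, forces in N, time in s.
With the tool pointing down it reaches from about 350 to 850 mm from the base axis. Payload 8.1 kg.
Tool frame: the origin (TCP) lies on the centre line of the jaws, within the pads' length; the fingertips stand 25 mm ahead of it and the grasp point (between the pads) lies 6 mm ahead of it; x points along the fingers, y is the direction in which the jaws open and shut, and the axes are right-handed (so a half turn about x gives the same grasp; the last joint's range is limited). The gripper opens to 85 mm and grips with 20 to 120 N. Pads are 22 mm wide; open, the fingers measure 114 mm over their backs; the gripper's body (76 mm by 85 mm) begins 54 mm behind the grasp point. The pads swing forward as they close: fully open they stand 13 mm farther back than shut.
Start: joints at [1.131, 0.13, 1.488, -0, 1.523, -0.085], TCP at [208.421, 562.642, 235.592] pointing down, gripper open.
Joint ranges: [-2.96, 2.96], [-0.89, 2.26], [0.02, 2.5], [-1.34, 4.48], [0, 2.73], [-2.66, 2.66]. Speed limits (rad/s): [2.39, 2.39, 2.79, 3.14, 3.14, 3.14].

### API

Orientations are given as [roll, pitch, yaw] about the fixed x, y, z axes, in that order (R = Rz(yaw) Ry(pitch) Rx(roll)).
In Python, from rig import arm gives the robot as it stands. The module is installed in compiled form; this text tells all that it offers. Calls block until the motion is done:
- arm.reach(position, orientation): joint-space move of the TCP to a pose.
- arm.move_linear(position, max_speed=150, ori=None, until_force=None): straight line of the TCP; ori=None keeps the orientation; max_speed is the mean speed in mm/s. With until_force (N) it stops when the force on the tool has changed by that much, and returns True; else False.
- arm.set_joints(angles): joint-space move.
- arm.release() and arm.grasp(grasp_force=None): open the fingers fully, or close them until they stop; grasp_force is the grip in N (None keeps the last).
- arm.sleep(seconds).
- arm.solve_ik(position, orientation): joint angles nearest the present ones, or None.
- arm.read_state(): the state.
- arm.capture(name): name is "side" or "top" or "wrist"; returns (picture, depth): 384x512x3 uint8, red, green, blue; 384x512 float32, mm along the optical axis (not along the pixel's ray), 0 where there is no reading.
- arm.camera_info(name): a dict with "mtx" (3x3 intrinsics, pixels), "k1" (the pictures are not rectified: a ray, as slopes to the right and down, at radius r is drawn at 1 + k1 r^2 times it, then the intrinsics apply), "world_to_cam" (4x4, takes a point from world to camera coordinates). Camera axes: x right, y down, z forward; pixel columns grow to the right and rows downward; lengths in mm; the calibration is good to about 2 mm. A picture is of the moment at which its call begins: read the wrist's pose just before it. camera_info takes no time and is no camera call; for the wrist camera it gives the pose at the moment of the call.
A pose or a line that the arm cannot do raises arm.PlanningError and nothing moves.
- arm.close_job(): hands the job in, once; it reports no verdict.
Trained networks look in the newest picture that a camera, given by its name, has taken for a name from the list of things; names that differ only in an ending like _2 or _b are one class to them, and where a whole thing is asked for, a point or a joint stands for the part that bears it (a point fixed in the world has none). Each returns a list of dicts, best first, with "confidence" (0 to 1); they miss things now and then, are a little off and sometimes report something else, mostly with a low value. They report only what shows in the picture. A call takes as long as a camera call. They do not tell look-alikes from the thing itself.
- arm.spot_in(camera, target): "rect" ([left, top, right, bottom] in pixels, round what is visible of it).
- arm.place_of(camera, target): "centre" ([column, row] in pixels: a listed point, or the origin of a listed thing).
The state is a dict: "clock": time; "joint_pos": joint angles; "qvel": joint speeds; "effort": joint torques, N m; "ee_pos": TCP position; "tool_rot": TCP orientation; "ft_force": force on the tool from outside, world axes, zero at the start; "wrist_torque": the same for the moment, N m; "grip_width": finger opening in mm.
Only numpy, scipy, OpenCV 4.12 (cv2) and the standard library are available. Lean on these libraries where they do the work, as an engineer would, in place of code of your own. Each camera call takes 0.05 s, during which the arm holds its last target. There are 200 camera calls.

## Working session

There is one attempt and no reset: what is moved stays moved. The work goes in short steps, each a Python script; the robot and the scene stay as the last script left them, time stands still between calls to the robot, and variables do not carry over. Pictures are saved under pics/ and viewed, on a budget of 10 in all, crops included, one or two more only if the job needs it, and the job is handed in when it is done.

```bash
mkdir -p pics
cat > h.py <<'E'
import numpy as np, cv2
from rig import arm
def shot(cam):
    info=arm.camera_info(cam); im,d=arm.capture(cam); return im,d,info
def save(im,n): cv2.imwrite('pics/'+n,im[:,:,::-1])
def ray(info,uv):
    K=np.array(info['mtx'],float); k1=info['k1']
    p=np.linalg.inv(K)@np.array([uv[0],uv[1],1.]); s=p[:2].copy()
    for _ in range(20): s=p[:2]/(1+k1*(s@s))
    return np.array([s[0],s[1],1.])
def atz(info,uv,z):
    T=np.linalg.inv(np.array(info['world_to_cam'])); d=T[:3,:3]@ray(info,uv); o=T[:3,3]
    return o+d*(z-o[2])/d[2]
def atdepth(info,uv,dep):
    T=np.linalg.inv(np.array(info['world_to_cam'])); return T[:3,:3]@(ray(info,uv)*dep)+T[:3,3]
def proj(info,P):
    T=np.array(info['world_to_cam']); c=T[:3,:3]@np.array(P)+T[:3,3]; s=c[:2]/c[2]; s=s*(1+info['k1']*(s@s))
    K=np.array(info['mtx']); return (K@[s[0],s[1],1])[:2]
E
python3 - <<'E'
from h import *
np.set_printoptions(precision=1,suppress=True)
z={'bolt_grip':94,'shaft_key':60,'knob':0,'control_unit':0,'tape_measure':0,'try_square':0,'parts_cabinet':0}
ims=[]
for c in ['side','top']:
    im,d,i=shot(c); ims.append(im)
    print(c,np.linalg.inv(np.array(i['world_to_cam']))[:3,3])
    for t in z:
        for r in arm.place_of(c,t)[:3]: print(c,t,r['confidence'],np.array(r['centre']),atz(i,r['centre'],z[t]))
save(cv2.resize(np.vstack(ims),None,fx=.78,fy=.78),'a.png')
print(arm.read_state())
E
```

```text
side [  447.9 -1126.9   961.3]
side shaft_key 0.65 [265.6 189.9] [ 583.6 -160.4   60. ]
side knob 0.73 [261.2 250.6] [ 544.1 -382.7   -0. ]
side knob 0.73 [261.6 273.3] [ 535.7 -470.     0. ]
side knob 0.58 [253.1 228.9] [ 526.7 -287.3    0. ]
side control_unit 0.93 [266.1 193.1] [ 592.4 -113.9    0. ]
side tape_measure 0.5 [228.6 134.3] [469.3 290.2   0. ]
side try_square 0.94 [239.9 319.3] [ 458.6 -616.5    0. ]
top [ 273.6 -159.  1417.8]
top bolt_grip 0.6 [228.2 183.9] [567.6 -67.9  94. ]
top shaft_key 0.39 [263.2 181.5] [ 584.6 -184.9   60. ]
top knob 0.7 [290.5 203.4] [ 519.9 -282.7    0. ]
top knob 0.69 [321.6 223.4] [ 449.7 -391.4    0. ]
top knob 0.54 [343.2 199.5] [ 535.4 -470.5    0. ]
top control_unit 0.69 [245.7 188.2] [ 573.3 -124.     0. ]
top tape_measure 0.85 [127.9 215.3] [471.5 293.1   0. ]
top try_square 0.72 [246.4 186.4] [ 579.9 -126.4    0. ]
top try_square 0.64 [384.5 216.9] [ 473.9 -616.9    0. ]
{'clock': 0.8, 'joint_pos': array([ 1.1,  0.1,  1.5,  0. ,  1.5, -0.1]), 'qvel': array([-0., -0., -0.,  0.,  0., -0.]), 'effort': array([ -0. , -56.9, -50.1,  -0. ,   0. ,   0. ]), 'ee_pos': array([208.4, 562.7, 235.6]), 'tool_rot': array([1.5, 1.6, 1.1]), 'ft_force': array([ 0.5, -0.2, -0. ]), 'wrist_torque': array([-0.,  0.,  0.]), 'grip_width': 85.42566717534751}
```

View pics/a.png

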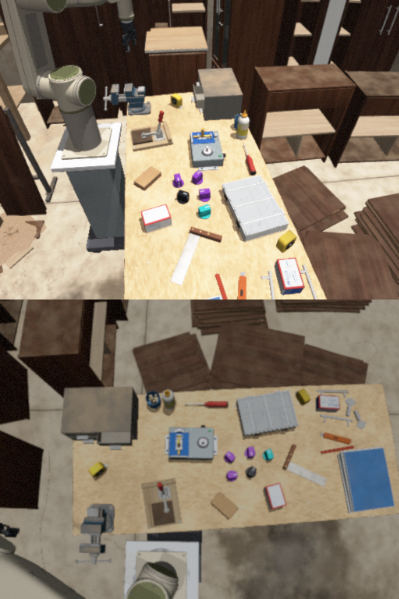

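```bash
cat >> h.py <<'E'
from math import pi
def down(yaw): return [0,pi/2,yaw]
E
python3 - <<'E'
from h import *
np.set_printoptions(precision=2,suppress=True)
i=arm.camera_info('wrist'); print(np.array(i['mtx']),i['k1'],np.array(i['world_to_cam']),arm.read_state()['tool_rot'])
p=arm.read_state()['ee_pos']
arm.move_linear([p[0],p[1],320])
arm.reach([480,-210,340],down(0))
im,d,i=shot('wrist'); save(im,'b.png'); print(np.linalg.inv(np.array(i['world_to_cam']))[:3,:],arm.read_state()['clock'],arm.read_state()['joint_pos'])
z={'bolt_grip':94,'shaft_key':60,'knob':0,'knob_bore':6,'control_unit':0}
for t in z:
    for r in arm.place_of('wrist',t)[:4]: print(t,r['confidence'],np.array(r['centre']),atz(i,r['centre'],z[t]))
E
```

```text
[[343.72   0.   251.97]
 [  0.   343.72 191.81]
 [  0.     0.     1.  ]] 0.02703465375840227 [[   0.35    0.94    0.   -599.42]
 [   0.9    -0.33    0.28  -37.67]
 [   0.27   -0.1    -0.96  379.5 ]
 [   0.      0.      0.      1.  ]] [1.5  1.57 1.14]
[[  -0.      0.96    0.28  408.56]
 [   1.      0.      0.   -210.32]
 [   0.      0.28   -0.96  479.08]] 4.45 [-0.51 -0.1   1.53  0.    1.71 -2.08]
bolt_grip 0.98 [368.5 233.7] [574.85 -69.3   94.  ]
bolt_grip 0.58 [116.6 130.9] [ 452.26 -359.69   94.  ]
shaft_key 0.56 [282.  227.4] [ 580.9  -170.63   60.  ]
knob 0.93 [192.  172.5] [ 521.34 -295.69    0.  ]
knob 0.63 [ 70.7 180.3] [ 533.14 -468.94    0.  ]
knob 0.62 [128.3 188. ] [ 544.46 -388.52    0.  ]
knob 0.61 [115.8 127. ] [ 457.64 -396.64    0.  ]
knob_bore 0.89 [115.9 126.4] [ 456.22 -394.08    6.  ]
knob_bore 0.89 [ 67.4 183. ] [ 535.53 -470.88    6.  ]
knob_bore 0.65 [180.1 113.9] [ 439.34 -306.57    6.  ]
knob_bore 0.59 [127.1 185.5] [ 539.07 -387.61    6.  ]
control_unit 0.95 [312.  210.8] [ 579.15 -121.36    0.  ]
```

View pics/b.png

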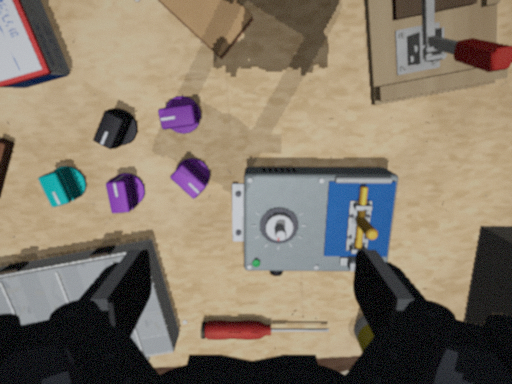

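Run:
```python
from h import *
np.set_printoptions(precision=2,suppress=True)
arm.reach([535,-120,220],down(0))
im,d,i=shot('wrist'); save(cv2.resize(im,(800,600)),'c.png')
np.savez('c.npz',im=im,d=d,w=np.array(i['world_to_cam']))
z={'bolt_grip':94,'shaft_key':60,'control_unit':0}
for t in z:
    for r in arm.place_of('wrist',t)[:4]: print(t,r['confidence'],np.array(r['centre']),atz(i,r['centre'],z[t]))
print(arm.read_state()['clock'])
```

```text
bolt_grip 0.8 [315.  226.1] [571.96 -69.02  94.  ]
shaft_key 0.55 [194.9 223.8] [ 583.65 -174.84   60.  ]
control_unit 0.58 [251.8 199.9] [ 579.42 -121.67    0.  ]
5.5833
```

View pics/c.png

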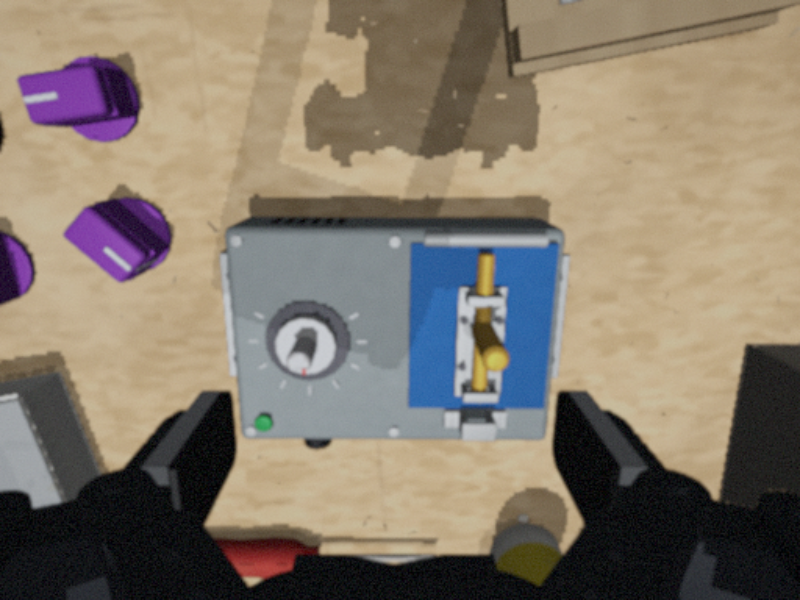

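Run:
```python
from h import *
np.set_printoptions(precision=2,suppress=True)
f=np.load('c.npz'); i=arm.camera_info('wrist'); i['world_to_cam']=f['w']; s=512/800
P={n:atz(i,(np.array(p))*s,z) for n,p,z in [('tl',(230,228),50),('tr',(563,229),50),('bl',(243,437),50),('br',(546,438),50),('rod0',(486,255),60),('rod1',(480,385),60),('stubtop',(496,357),107),('stubbase',(482,330),62)]}
for k in P: print(k,P[k])
print(np.mean([P[k] for k in ('tl','tr','bl','br')],axis=0))
a=P['tr']-P['tl'];b=P['br']-P['bl'];c=P['bl']-P['tl'];e=P['br']-P['tr']
print([np.arctan2(-v[0],v[1]) for v in(a,b)],[np.arctan2(v[1],v[0]) for v in(c,e)])
im=f['im'].astype(int); m=(im[...,0]>120)&(im[...,1]<100)&(im[...,2]<100)
ys,xs=np.nonzero(m[200:260,160:230]); print(len(xs),xs.mean()+160,ys.mean()+200); r=atz(i,(xs.mean()+160,ys.mean()+200),60); print('red',r)
# collar white pixels
w=(im.min(2)>185)
sub=np.zeros_like(w);sub[195:250,170:225]=w[195:250,170:225]
n,l,st,cc=cv2.connectedComponentsWithStats(sub.astype(np.uint8)); k=1+st[1:,4].argmax(); print(st[k])
cnt=cv2.findContours((l==k).astype(np.uint8),0,1)[0][0]; h=cv2.convexHull(cnt)
el=cv2.fitEllipse(h); print(el,atz(i,el[0],60))
```

```text
tl [ 512.21 -216.12   50.  ]
tr [512.6  -23.66  50.  ]
bl [ 648.39 -219.22   50.  ]
br [648.85 -22.51  50.  ]
rod0 [525.81 -69.03  60.  ]
rod1 [606.64 -68.7   60.  ]
stubtop [568.69 -69.54 107.  ]
stubbase [570.3  -69.49  62.  ]
[ 580.51 -120.38   50.  ]
[np.float64(-0.002035090257829123), np.float64(-0.0023271321221552035)] [np.float64(-0.02273724550593142), np.float64(0.00846680749113216)]
0 nan nan
red [nan nan nan]
[177 205  37  34 510]
((195.03733825683594, 221.2295379638672), (33.30656814575195, 36.554481506347656), 105.37360382080078) [ 581.08 -174.6    60.  ]<stdin>:10: RuntimeWarning: Mean of empty slice.
  ret = ret.dtype.type(ret / rcount)
```

Run:
```python
from h import *
np.set_printoptions(precision=2,suppress=True)
arm.move_linear([570,-69.3,160],max_speed=200)
print(arm.move_linear([570,-69.3,100],max_speed=100,until_force=10))
arm.grasp(40); s=arm.read_state(); print(s['ee_pos'],s['grip_width'],s['ft_force'])
print(arm.move_linear([616,-69.3,100],max_speed=50,until_force=15))
arm.sleep(.3); s=arm.read_state(); print(s['ee_pos'],s['ft_force'],s['clock'],s['grip_width'])
```

```text
False
[570.14 -68.9  100.31] 12.329037710469336 [-1.11  3.32  3.78]
True
[598.55 -68.9  100.17] [-7.12  0.9  10.16] 8.525 12.5754752614484
```

Run:
```python
from h import *
np.set_printoptions(precision=2,suppress=True)
for k in range(2):
  x=arm.read_state()['ee_pos'][0]
  print(arm.move_linear([x+12,-69.3,101],max_speed=30,until_force=20))
  arm.sleep(.2); s=arm.read_state(); print(s['ee_pos'],s['ft_force'],s['clock'],s['grip_width'])
im,d,i=shot('wrist'); save(im,'d.png')
```

```text
True
[598.51 -68.9  100.18] [-5.64  0.45 10.47] 8.9833 11.91614523990807
True
[598.53 -68.89 100.21] [-6.7  -0.26 10.08] 9.4417 11.959217496225245
```

View pics/d.png

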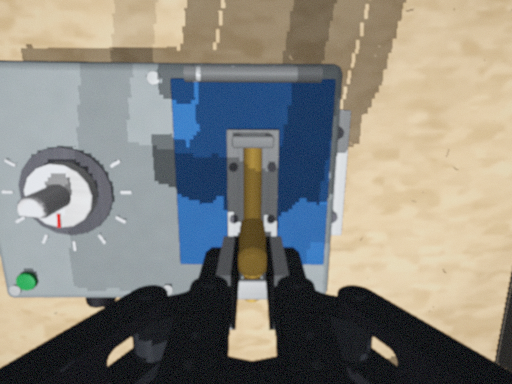

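Run:
```python
from h import *
np.set_printoptions(precision=2,suppress=True)
arm.release(); print(arm.read_state()['ft_force'],arm.read_state()['ee_pos'])
arm.move_linear([598,-69.3,170],max_speed=200)
arm.move_linear([535,-120,220],max_speed=300)
im,d,i=shot('wrist'); 
np.savez('e.npz',im=im,d=d,w=np.array(i['world_to_cam']))
save(cv2.resize(im[120:290,120:380],None,fx=3,fy=3,interpolation=cv2.INTER_CUBIC),'e.png')
print(arm.place_of('wrist','bolt_grip'),[(r['confidence'],atz(i,r['centre'],94)) for r in arm.place_of('wrist','bolt_grip')],[(r['confidence'],atz(i,r['centre'],60)) for r in arm.place_of('wrist','shaft_key')])
```

```text
[ 0.02 -0.07  0.04] [598.85 -68.31  99.4 ]
[{'centre': [313.0, 264.1], 'confidence': 0.66}] [(0.66, array([601.59, -68.88,  94.  ]))] [(0.94, array([ 582.19, -172.15,   60.  ]))]
```

View pics/e.png

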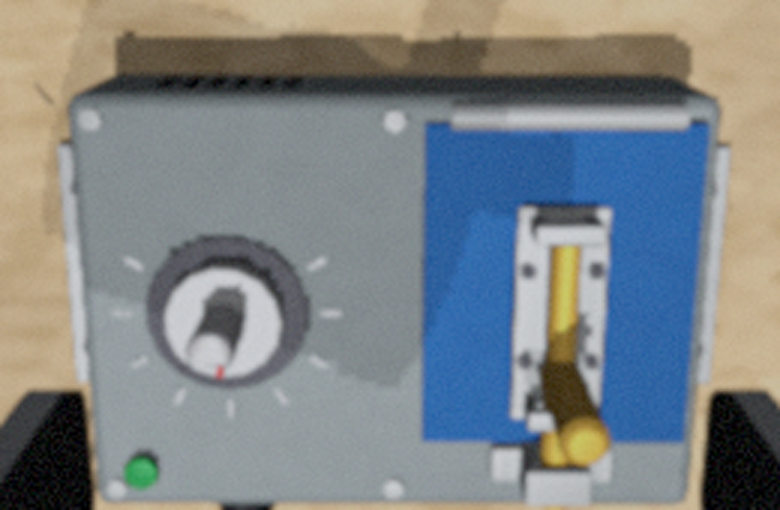

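Run:
```python
from h import *
np.set_printoptions(precision=2,suppress=True)
arm.move_linear([564,-69,150],max_speed=300); arm.grasp(40)
print(arm.move_linear([564,-69,108],max_speed=150,until_force=10))
print(arm.move_linear([610,-69,108],max_speed=40,until_force=12))
s=arm.read_state(); print(s['ee_pos'],s['ft_force'],s['grip_width'])
x=s['ee_pos'][0]
print(arm.move_linear([x+15,-69,108],max_speed=40,until_force=22))
s=arm.read_state(); print(s['ee_pos'],s['ft_force'],s['clock'])
```

```text
False
True
[583.88 -69.04 107.98] [-6.93  0.96  9.76] 0.05320208946480133
True
[584.08 -69.06 108.01] [-10.83  -0.17  12.5 ] 13.9167
```

Run:
```python
from h import *
np.set_printoptions(precision=2,suppress=True)
print(arm.move_linear([596,-69,108],max_speed=60,until_force=32))
s=arm.read_state(); print(s['ee_pos'],s['ft_force'],s['clock'])
arm.move_linear([570,-69,108],max_speed=200)
arm.move_linear([560,-69,200],max_speed=300)
arm.reach([425,-395,210],down(-.3)); arm.release()
im,d,i=shot('wrist'); 
np.savez('f.npz',im=im,d=d,w=np.array(i['world_to_cam']))
save(cv2.resize(im,(800,600)),'f.png')
for r in arm.place_of('wrist','knob')[:3]: print('knob',r['confidence'],r['centre'],atz(i,r['centre'],0))
for r in arm.place_of('wrist','knob_bore')[:3]: print('bore',r['confidence'],r['centre'],atz(i,r['centre'],6))
print(arm.read_state()['clock'])
```

```text
True
[584.4  -69.06 108.05] [-14.33  -0.41  16.34] 14.125
knob 0.92 [340.7, 150.4] [ 439.58 -305.45    0.  ]
knob 0.87 [289.9, 261.1] [ 545.13 -388.22    0.  ]
knob 0.81 [264.3, 188.6] [ 455.4  -391.49    0.  ]
bore 0.78 [216.1, 275.1] [ 534.2  -471.48    6.  ]
bore 0.74 [290.7, 263.8] [ 545.34 -388.02    6.  ]
bore 0.74 [372.1, 220.8] [ 521.7  -291.87    6.  ]
17.0917
```

View pics/f.png

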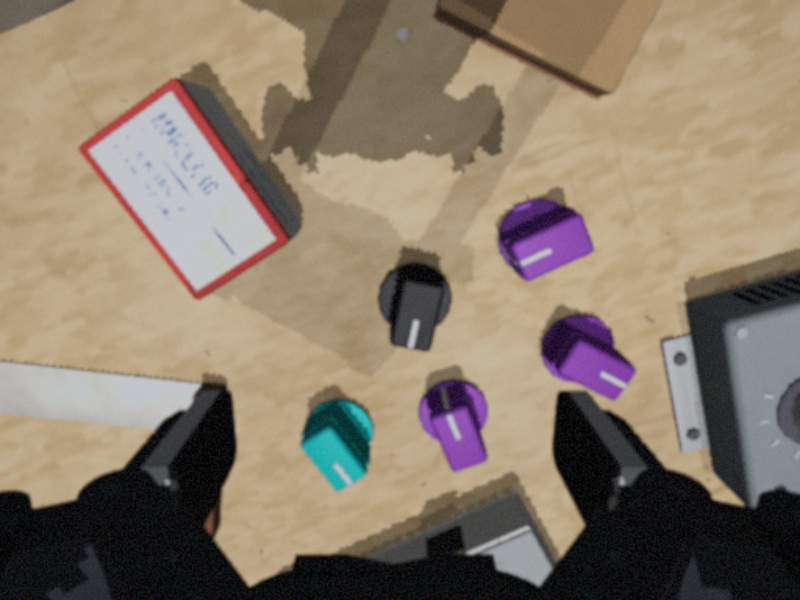

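Run:
```python
from h import *
np.set_printoptions(precision=2,suppress=True)
f=np.load('f.npz'); i=arm.camera_info('wrist'); i['world_to_cam']=f['w']; im,d=f['im'],f['d']
T=np.linalg.inv(f['w']); pts=[]; 
for v in range(160,232):
  for u in range(235,298):
    if d[v,u]>0 and im[v,u].max()<110:
      p=atdepth(i,(u,v),d[v,u])
      if 36<p[2]<50: pts.append(p)
P=np.array(pts); print(len(P),P[:,2].mean(),P.mean(0))
r=cv2.minAreaRect(P[:,:2].astype(np.float32)); print(r); print(cv2.boxPoints(r))
a,b=[atz(i,np.array(q)*.64,42) for q in ((416,322),(411,347))]; print(a,b,np.arctan2(b[1]-a[1],b[0]-a[0]))
Q=[atz(i,np.array(q)*.64,42) for q in ((401,281),(439,286),(431,350),(391,344))]; print(np.array(Q),np.mean(Q,0))
```

```text
1121 42.32453383010983 [ 453.46 -390.59   42.32]
((455.8294982910156, -391.255859375), (26.212148666381836, 43.0577507019043), 61.67192459106445)
[[ 430.66 -392.58]
 [ 468.56 -413.01]
 [ 481.   -389.94]
 [ 443.1  -369.5 ]]
[ 460.46 -392.6    42.  ] [ 475.04 -400.12   42.  ] -0.47586603304560465
[[ 433.36 -393.8    42.  ]
 [ 442.92 -373.22   42.  ]
 [ 480.55 -388.97   42.  ]
 [ 469.56 -411.23   42.  ]] [ 456.6 -391.8   42. ]
```

Run:
```python
from h import *
np.set_printoptions(precision=2,suppress=True)
f=np.load('e.npz'); i=arm.camera_info('wrist'); i['world_to_cam']=f['w']
g=lambda x,y,z: atz(i,((x+.5)/3-.5+120,(y+.5)/3-.5+120),z)
print('tip',g(209,353,84),'collarL/R/T/B',g(163,318,60),g(281,318,60),g(222,263,60),g(222,381,60),'red',g(220,366,60),g(220,380,60))
arm.reach([455.8,-391.3,120],down(-.49))
print(arm.move_linear([455.8,-391.3,36],max_speed=120,until_force=10))
arm.grasp(60); s=arm.read_state(); print(s['ee_pos'],s['grip_width'],s['ft_force'])
arm.move_linear([455.8,-391.3,190],max_speed=200)
s=arm.read_state(); print(s['ee_pos'],s['grip_width'],s['clock'],s['joint_pos'])
im,d,i=shot('wrist'); np.savez('g.npz',im=im,d=d,w=np.array(i['world_to_cam']))
save(im,'g.png')
```

```text
tip [ 581.15 -174.61   84.  ] collarL/R/T/B [ 579.52 -192.84   60.  ] [ 579.63 -156.44   60.  ] [ 561.74 -173.87   60.  ] [ 600.65 -175.58   60.  ] red [ 595.57 -175.99   60.  ] [ 600.31 -176.2    60.  ]
False
[ 456.15 -391.63   36.57] 24.00763228898289 [0.27 0.5  3.95]
[ 455.11 -390.58  188.14] 24.140515160220463 19.9083 [-0.79  0.16  1.54 -0.    1.44 -1.88]
```

View pics/g.png

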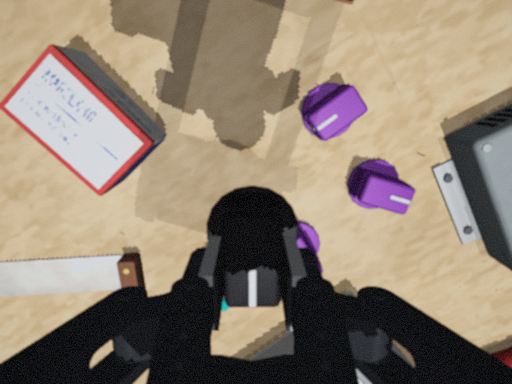

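Run:
```python
from h import *
np.set_printoptions(precision=2,suppress=True)
f=np.load('g.npz'); i=arm.camera_info('wrist'); i['world_to_cam']=f['w']; d=f['d'];im=f['im']
tcp0=arm.read_state()['ee_pos']; print(tcp0)
w=np.linalg.inv(f['w']); off=w[:3,3]-tcp0; print(off, arm.read_state()['tool_rot'])
u=np.array([np.cos(-.49),np.sin(-.49)]); n=np.array([-u[1],u[0]])
P=np.array([atdepth(i,(c,r),d[r,c]) for r in range(225,330) for c in range(236,272) if d[r,c]>0])
t=(P[:,:2]-tcp0[:2])@u
for lo in range(-30,34,3):
  m=(t>=lo)&(t<lo+3); 
  if m.any(): print(lo,m.sum(),np.median(P[m,2]))
for q in ((253,306),(253,304),(253,270)):
  p=atz(i,q,tcp0[2]+5.4); print(q,(p[:2]-tcp0[:2])@u,(p[:2]-tcp0[:2])@n)
```

```text
[ 454.88 -390.38  187.61]
[-62.74  32.6  139.81] [2.84 1.57 2.35]
-18 216 194.39390533902042
-15 239 194.35933450816086
-12 230 194.3784355057956
-9 223 194.3342028220509
-6 240 194.21598177669475
-3 233 194.23424283393356
0 216 194.26809976757625
3 236 194.34146821633374
6 211 194.2863925476739
9 225 194.34236387776124
12 215 194.35640836058425
15 211 194.4260599567126
18 201 194.29424346702234
21 78 193.6145659860095
(253, 306) 22.09577758920232 -0.16133836750811023
(253, 304) 21.066012557464028 -0.1624176674561436
(253, 270) 4.088635796308123 -0.18033442844853143
```

```bash
cat >> h.py <<'E'
def goto(p,yaw,n=2,sp=60):
    p=np.array(p,float); c=p.copy()
    for _ in range(n):
        arm.move_linear(list(c),max_speed=sp,ori=down(yaw)); arm.sleep(.2)
        c=c+(p-arm.read_state()['ee_pos'])
    return c
E
python3 - <<'E'
from h import *
np.set_printoptions(precision=2,suppress=True)
arm.move_linear([520,-300,195],max_speed=250,ori=down(-.3))
arm.move_linear([581,-174.6,150],max_speed=200,ori=down(-.07))
c=goto([581,-174.6,126],-.07); s=arm.read_state(); print(c,s['ee_pos'],s['ft_force'],s['clock'])
c[2]-=28
print(arm.move_linear(list(c),max_speed=40,until_force=6)); arm.sleep(.2)
s=arm.read_state(); print(s['ee_pos'],s['ft_force'],s['wrist_torque'],s['clock'],s['grip_width'])
im,d,i=shot('wrist'); save(im,'h1.png')
E
```

```text
[ 581.   -174.59  125.97] [ 580.66 -174.52  125.52] [-0.09 -0.21 -0.5 ] 22.6417
False
[ 581.22 -174.65   98.33] [-0.83  0.41  0.13] [ 0.04  0.02 -0.02] 23.6833 24.377196920319026
```

View pics/h1.png

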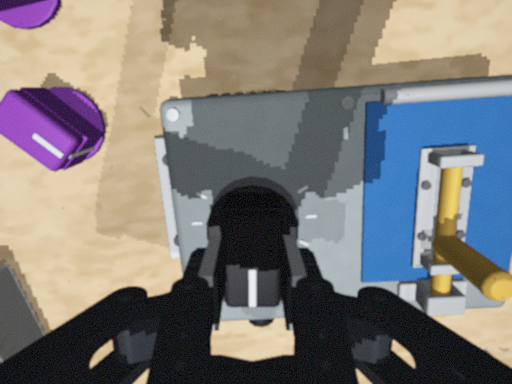

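Run:
```python
from h import *
np.set_printoptions(precision=2,suppress=True)
p=arm.read_state()['ee_pos']
for z in (94.5,92.5,90.5,88.5,87):
    hit=arm.move_linear([581.1,-174.6,z],max_speed=30,until_force=22); arm.sleep(.3)
    s=arm.read_state(); print(z,hit,s['ee_pos'],s['ft_force'],s['clock'],s['grip_width'])
    if s['ft_force'][2]>22: break
im,d,i=shot('wrist'); save(im[60:,100:],'k.png')
P=np.array([atdepth(i,(c,r),d[r,c]) for r in range(268,300) for c in range(238,268) if d[r,c]>0]); print('top z',np.median(P[:,2]))
T=np.array([atdepth(i,(c,r),d[r,c]) for r in range(150,170) for c in range(230,330) if d[r,c]>0]); print('unit top z',np.median(T[:,2]))
```

```text
94.5 False [ 581.5  -174.67   95.11] [-1.03 -0.14  4.79] 24.3 23.976494263196813
92.5 False [ 581.55 -174.66   93.36] [-1.63  1.51  6.28] 24.85 24.12495224762621
90.5 False [ 581.59 -174.71   91.64] [-2.01  0.9   9.36] 25.4 24.052529909261132
88.5 False [ 581.75 -174.74   90.43] [-4.83  2.48 13.84] 25.95 24.420305321106326
87 False [ 581.98 -174.79   90.27] [-9.17  3.91 22.9 ] 26.5 24.21698350970977
top z 96.54877859986942
unit top z 50.76371377541517
```

View pics/k.png

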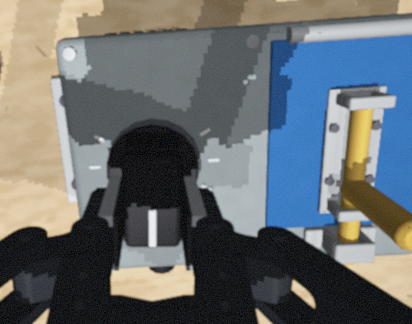

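```bash
python3 -c "
from h import *
arm.close_job(); s=arm.read_state(); print(s['ee_pos'],s['ft_force'],s['clock'])"
```

```text
the job is handed in; nothing more can be done
the job is handed in; nothing more can be done
```

The job is done and handed in, with the bolt home and the gripper still holding the knob pressed down. The rig gave no verdict, so this rests on my own checks. My last clock reading was 26.5 s of the 59 s allowed.

- **Bolt:** I slid it about 29 mm to a firm stop. A second push from behind, up to a 32 N limit, moved it no more than about 0.5 mm. The pictures show the rod in its keeper. It moved less than the full 35 mm, so I take it that it did not start fully drawn back. I had no direct reading of the bolt joint.
- **Knob fit:** I gripped the black knob across its 26 mm and turned it to about -0.07 rad to match the red mark. It slid onto the shaft without any noticeable force.
- **Press:** The push force rose from about 5 to 12–14 N, as the spring should, then steeply to 23 N with almost no further movement, which is the stop. The knob's top measured 96.5 mm above the table, against 96 mm expected when fully down. The last picture shows the bolt still home and the knob held.
- **Side load:** At the final press there was also about 10 N of sideways force on the tool, with a drift of about 1 mm, which is inside the 4 mm tolerance.
- **Bystanders:** The arm never went near the tape measure or the try square once they were located, but I did not measure their positions again at the end.

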